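Load the run tray in reverse order

TASK

The four samples of a dilution series stand in coloured cups on the wooden rack, strongest at its orange end; load them into the black-walled run tray so that the weakest is run first. Put the vials in reverse order, one in each cell: the vial nearest the rack's orange end goes into the cell farthest from the tray's orange end, the next one into the next cell, and so on, until the vial farthest from the rack's orange end stands in the cell at the tray's orange end. Keep the vials upright all the way, and leave all four standing on the floors of their cells.

Things in the scene. Friction and masses are not known exactly. Their poses are not given: they have to be found in the camera images.
- vial_red: loose amber glass sample vial with a red screw cap and a paper label, 28 mm diameter (cap 25 mm), 61 mm tall (glass up to 45 mm, cap above), about 45 g. Origin: centre of its underside; z up along the vial; its yaw means nothing. It starts standing loosely in the red cup.
- vial_blue: loose amber glass sample vial with a blue screw cap and a paper label, 28 mm diameter (cap 25 mm), 61 mm tall (glass up to 45 mm, cap above), about 45 g. Origin: centre of its underside; z up along the vial; its yaw means nothing. It starts standing loosely in the blue cup.
- vial_green: loose amber glass sample vial with a green screw cap and a paper label, 28 mm diameter (cap 25 mm), 61 mm tall (glass up to 45 mm, cap above), about 45 g. Origin: centre of its underside; z up along the vial; its yaw means nothing. It starts standing loosely in the green cup.
- vial_yellow: loose amber glass sample vial with a yellow screw cap and a paper label, 28 mm diameter (cap 25 mm), 61 mm tall (glass up to 45 mm, cap above), about 45 g. Origin: centre of its underside; z up along the vial; its yaw means nothing. It starts standing loosely in the yellow cup.
- cup_red: red square plastic cup without lid, 48 x 48 mm outside, 19 mm high, wall 2.5 mm, floor 4 mm thick; fixed on the sample rack, where it marks the place in which the red-capped vial starts. Origin: centre of its underside, 12 mm above the table; axes as the rack's.
- cup_blue: blue square plastic cup without lid, 48 x 48 mm outside, 19 mm high, wall 2.5 mm, floor 4 mm thick; fixed on the sample rack, where it marks the place in which the blue-capped vial starts. Origin: centre of its underside, 12 mm above the table; axes as the rack's.
- cup_green: green square plastic cup without lid, 48 x 48 mm outside, 19 mm high, wall 2.5 mm, floor 4 mm thick; fixed on the sample rack, where it marks the place in which the green-capped vial starts. Origin: centre of its underside, 12 mm above the table; axes as the rack's.
- cup_yellow: yellow square plastic cup without lid, 48 x 48 mm outside, 19 mm high, wall 2.5 mm, floor 4 mm thick; fixed on the sample rack, where it marks the place in which the yellow-capped vial starts. Origin: centre of its underside, 12 mm above the table; axes as the rack's.
- sample_rack: fixed wooden board 75 x 260 x 12 mm with the four coloured cups in a row and a raised orange bar (20 mm wide, top 26 mm above the table) across its +y end. Origin: centre of its underside, at table height; y along the row towards the orange end, x across, z up. Cups at y = +75, +25, -25, -75 mm, x = 0, their order varies. Left or right of the robot's middle.
- run_tray: fixed white base 85 x 260 x 12 mm with a black-walled tray of four empty square cells with grey floors in a row and an orange bar (as the rack's) across its +y end. Origin: centre of its underside, at table height; y along the row towards the orange end, x across, z up. Cell centres y = +75, +25, -25, -75 mm, x = 0; cells 47 x 47 mm inside, floor 16 mm, tops of 3 mm walls 31 mm above the table.

How it is judged:
At the end, for the whole second after the job is handed in: Each vial at rest, upright (0.15 rad), released, underside less than 5 mm above the cell floor and within 15 mm of the cell centre along and across the row; its cell mirrors the place of the cup of its colour (cup at y = +75 mm: cell at y = -75 mm, and so on) (((y of cup_red in the frame of sample_rack between 0.055 and 0.095 m and y of vial_red in the frame of run_tray between -0.09 and -0.06 m) or (y of cup_red in the frame of sample_rack between 0.005 and 0.045 m and y of vial_red in the frame of run_tray between -0.04 and -0.01 m) or (y of cup_red in the frame of sample_rack between -0.045 and -0.005 m and y of vial_red in the frame of run_tray between 0.01 and 0.04 m) or (y of cup_red in the frame of sample_rack between -0.095 and -0.055 m and y of vial_red in the frame of run_tray between 0.06 and 0.09 m)) and x of vial_red in the frame of run_tray between -0.015 and 0.015 m and z of each of vial_red, vial_blue, vial_green, vial_yellow in the frame of run_tray below 0.021 m and angle between each of vial_red, vial_blue, vial_green, vial_yellow's own z axis and vertical below 0.15 rad and linear speed of each of vial_red, vial_blue, vial_green, vial_yellow below 0.02 m/s and ((y of cup_blue in the frame of sample_rack between 0.055 and 0.095 m and y of vial_blue in the frame of run_tray between -0.09 and -0.06 m) or (y of cup_blue in the frame of sample_rack between 0.005 and 0.045 m and y of vial_blue in the frame of run_tray between -0.04 and -0.01 m) or (y of cup_blue in the frame of sample_rack between -0.045 and -0.005 m and y of vial_blue in the frame of run_tray between 0.01 and 0.04 m) or (y of cup_blue in the frame of sample_rack between -0.095 and -0.055 m and y of vial_blue in the frame of run_tray between 0.06 and 0.09 m)) and x of vial_blue in the frame of run_tray between -0.015 and 0.015 m and ((y of cup_green in the frame of sample_rack between 0.055 and 0.095 m and y of vial_green in the frame of run_tray between -0.09 and -0.06 m) or (y of cup_green in the frame of sample_rack between 0.005 and 0.045 m and y of vial_green in the frame of run_tray between -0.04 and -0.01 m) or (y of cup_green in the frame of sample_rack between -0.045 and -0.005 m and y of vial_green in the frame of run_tray between 0.01 and 0.04 m) or (y of cup_green in the frame of sample_rack between -0.095 and -0.055 m and y of vial_green in the frame of run_tray between 0.06 and 0.09 m)) and x of vial_green in the frame of run_tray between -0.015 and 0.015 m and ((y of cup_yellow in the frame of sample_rack between 0.055 and 0.095 m and y of vial_yellow in the frame of run_tray between -0.09 and -0.06 m) or (y of cup_yellow in the frame of sample_rack between 0.005 and 0.045 m and y of vial_yellow in the frame of run_tray between -0.04 and -0.01 m) or (y of cup_yellow in the frame of sample_rack between -0.045 and -0.005 m and y of vial_yellow in the frame of run_tray between 0.01 and 0.04 m) or (y of cup_yellow in the frame of sample_rack between -0.095 and -0.055 m and y of vial_yellow in the frame of run_tray between 0.06 and 0.09 m)) and x of vial_yellow in the frame of run_tray between -0.015 and 0.015 m); the robot touches nothing.
It fails at once if a vial is tipped by more than 0.7 rad (40 degrees) (angle between any of vial_red, vial_blue, vial_green, vial_yellow's own z axis and vertical above 0.7 rad).
It also fails if it takes over 112 s, if anything falls off the work surface, if the arm or the gripper's body presses on something with over 40 N, if the wrist force passes 120 N, or if a joint passes its speed limit or range.

ROBOT

A 7-joint arm with a two-finger parallel gripper is mounted at the origin on the work surface. World frame = base frame: x ahead of the robot, y to its left, z up, the work surface at z = 0. Lengths are in m, angles in rad, forces in N, time in s.
With the tool pointing down it reaches from about 0.4 to 0.875 m from the base axis. Payload 19.3 kg.
Tool frame: the origin (TCP) lies midway between the tips of the shut fingers; the grasp point (between the pads) lies 19 mm behind it; z points along the fingers, y is the line along which they close (so a half turn about z gives the same grasp; the last joint's range is limited). The gripper opens to 85 mm and grips with 20 to 120 N. Pads are 22 mm wide; open, the fingers measure 114 mm over their backs; the gripper's body (76 mm by 85 mm) begins 54 mm behind the grasp point. The pads swing forward as they close: fully open they stand 13 mm farther back than shut.
Start: joints at [-1.23, 0.521, -0.036, 1.599, 0.021, 1.021, -0.113], TCP at [0.25, 0.573, 0.231] pointing down, gripper open.
Joint ranges: [-2.91, 2.91], [-0.3, 2.13], [-1.5, 1.42], [0.17, 2.43], [-1.26, 4.41], [0.16, 1.93], [-2.52, 2.52]. Speed limits (rad/s): [1.89, 1.89, 2.39, 2.39, 3.01, 3.01, 3.01].

INTERFACE

Orientations are given as a unit quaternion [x, y, z, w].
In Python, from station import robot, snapshot, calibration gives the robot as it stands.
- The arm moves only by the tool carry_out, never from a script. Its argument "rows" is a list of rows, each a list of 3 entries, a list of its own where there are three numbers: the turn, a rotation vector about the tool's x, y, z in rad, then the shift along the tool's x, y, z in mm, then the closure, from -1 (fully open) to 1 (shut). A call has 1 to 10 rows; each row shifts and turns the commanded pose from where the row before left it, along the tool's axes as they then stand; what a row does not reach is not made up. A row lasts 1/12 s, in which the tool goes at most 41.7 mm and 7.16 degrees, less where a joint would pass 70% of its speed; a pose out of reach is approached as far as the arm can. A call with a gripper value outside its range is refused whole. The fingers move at their own pace and stop on an object; "force" is the grip in N (left out, the last holds). Time passes only in rows, so rows that do not move let the fingers close. It gives the time, the measured TCP pose, the force, the opening and the grip force at its end, in the units of the state.
- robot.read_state(): the state, without advancing time (a new reading comes with each control period).
- snapshot(name): name is "side" or "top" or "wrist"; returns the picture (400x640x3 uint8, blue, green, red); there is no depth.
- calibration(name): a dict with "camera_matrix" (3x3 intrinsics, pixels), "k1" (the pictures are not rectified: a ray, as slopes to the right and down, at radius r is drawn at 1 + k1 r^2 times it, then the intrinsics apply), "camera_from_world" (4x4, takes a point from world to camera coordinates); the wrist camera has in their place "tool_from_camera" (4x4, takes a point from camera to tool coordinates, whose origin is the TCP and whose axes are the flange's). Camera axes: x right, y up, looking along -z (the intrinsics and any distortion apply to the point x, -y, -z); pixel columns grow to the right and rows downward; lengths in m; the calibration is good to about 2 mm. A picture is of the moment at which its call begins: read the wrist's pose just before it. calibration takes no time and is no camera call.
- robot.sign_off(): hands the job in; it is judged then, once.
The state is a dict: "time": time; "joint_pos": joint angles; "joint_velocities": joint speeds; "effort": joint torques, N m; "tcp_pos": TCP position; "tcp_rot": TCP orientation; "contact_force": force on the tool from outside, world axes, zero at the start; "wrist_torque": the same for the moment, N m; "finger_gap": finger opening in m; "grip_force": force on a finger pad.
Only numpy, scipy, OpenCV 4.12 (cv2) and the standard library are available. Lean on these libraries where they do the work, as an engineer would, in place of code of your own. Each camera call takes 0.05 s, during which the arm holds its last target. There are 200 camera calls.

## Working session

There is one attempt and no reset: what is moved stays moved. The work goes in short steps, Python scripts to look and compute and a tool call to move; the robot and the scene stay as the last step left them, time stands still between calls to the robot, and variables do not carry over. Pictures are saved under pics/ and viewed, at most 14 in all, crops included, and the job is handed in when it is done.

Besides the shell and the picture viewer there is one more tool, called after ">>>" as name(argument=value, ...), one argument or row to a line, values as JSON. carry_out: Moves the arm, as the interface text tells. Its arguments: {"type":"object","properties":{"rows":{"type":"array"},"force":{"type":"number"}},"required":["rows"]}

```bash
mkdir -p pics; python3 - <<'E'
from station import robot,snapshot,calibration
import cv2
s=robot.read_state();print(s)
for n in("top","side"):
    cv2.imwrite(f"pics/{n}0.png",snapshot(n))
for n in("top","side","wrist"):print(n,calibration(n))
E
```

```text
{'time': 0.0, 'joint_pos': array([-1.23016834,  0.52199524, -0.03632756,  1.60000269,  0.0212367 ,
        1.02111402, -0.11281876]), 'joint_velocities': array([-0.00207235,  0.00124717, -0.00012412, -0.00174901,  0.00039316,
       -0.00181372,  0.00017569]), 'effort': array([-1.36295726e-03, -9.27125144e+01,  1.97878540e+00, -3.69937921e+01,
        1.76878273e-02,  8.12626473e-03, -5.56669215e-05]), 'tcp_pos': array([0.24951337, 0.57266368, 0.23073935]), 'tcp_rot': array([ 2.03977087e-01,  9.78975499e-01, -5.63552911e-04, -5.98387196e-05]), 'contact_force': array([-1.45990733, -0.78173585,  0.32142502]), 'wrist_torque': array([-0.02335571,  0.03995996, -0.00064083]), 'grip_force': 0.0, 'finger_gap': 0.0855014480938745}
top {'camera_matrix': array([[422.18006889,   0.        , 325.67827417],
       [  0.        , 422.18006889, 205.70157815],
       [  0.        ,   0.        ,   1.        ]]), 'k1': -0.07232375730781326, 'camera_from_world': array([[ 0.01647827, -0.99980145,  0.01120429, -0.0095605 ],
       [ 0.98693447,  0.01806044,  0.16010676, -0.54240626],
       [-0.16027733,
[... 446 characters left out ...]
2097],
       [-0.6056693 , -0.57908226,  0.5457366 , -0.60956976],
       [ 0.        ,  0.        ,  0.        ,  1.        ]])}
wrist {'camera_matrix': array([[305.54231108,   0.        , 317.86330126],
       [  0.        , 305.54231108, 199.32157979],
       [  0.        ,   0.        ,   1.        ]]), 'k1': -0.012216966426345085, 'tool_from_camera': array([[-9.76843170e-04,  9.47790114e-01,  3.18893313e-01,
         8.18028719e-02],
       [ 9.99999522e-01,  9.41208270e-04,  2.65840662e-04,
        -1.80973736e-04],
       [-4.81838719e-05,  3.18893420e-01, -9.47790581e-01,
        -1.42237846e-01],
       [ 0.00000000e+00,  0.00000000e+00,  0.00000000e+00,
         1.00000000e+00]])}
```

View pics/top0.png

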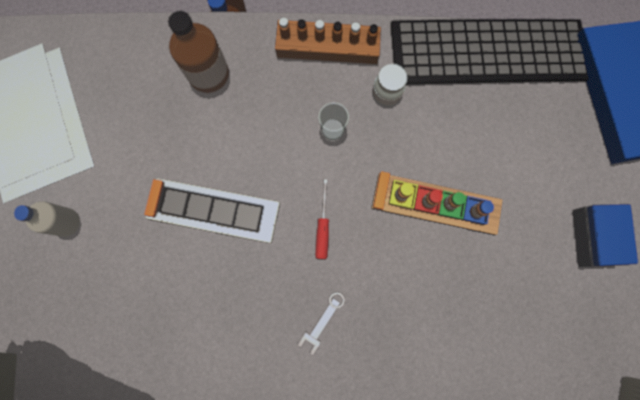

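The top view shows the rack on the right, centre about (437,203), and the tray on the left, centre about (212,210). The orange bar is at the left end of each. From the orange end, the cups run yellow, red, green, blue. I'll enlarge both.

```bash
python3 - <<'E'
import cv2
im=cv2.imread("pics/top0.png")
a=cv2.resize(im[170:250,140:290],None,fx=5,fy=5,interpolation=cv2.INTER_CUBIC)
b=cv2.resize(im[160:240,365:515],None,fx=5,fy=5,interpolation=cv2.INTER_CUBIC)
cv2.imwrite("pics/a.png",a);cv2.imwrite("pics/b.png",b)
E
```

```text
(no output)
```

View pics/a.png

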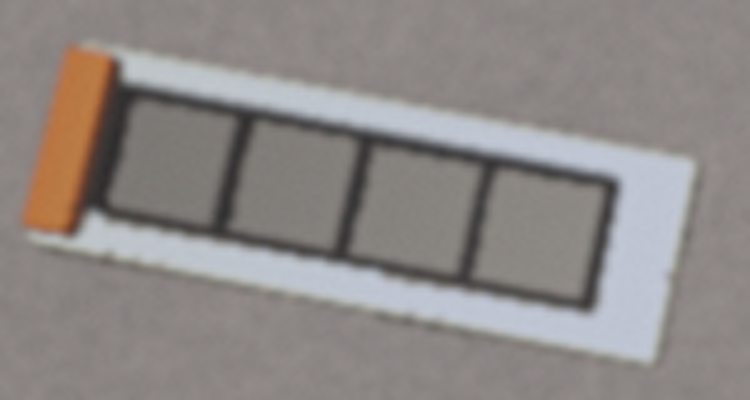

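View pics/b.png

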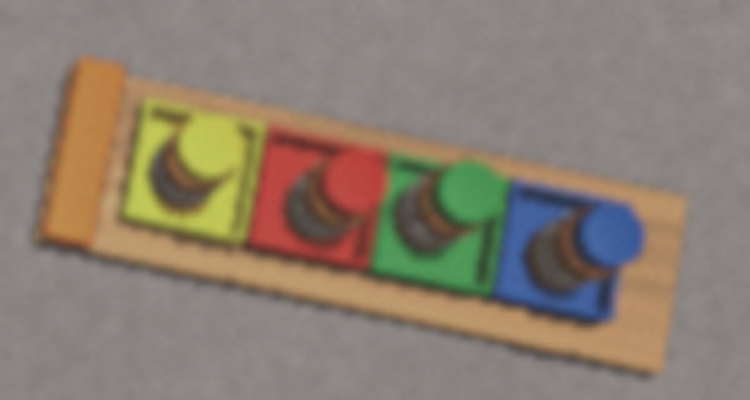

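The tray crop gives these wall-top corners: (128,90), (616,180), (592,308) and (100,212). The base's right end is at (694,158) and (655,362). In the rack crop the caps are yellow (212,147), red (354,181), green (471,194) and blue (610,236).

```bash
cat > h.py <<'E'
from station import robot,snapshot,calibration
import numpy as np, cv2
from scipy.spatial.transform import Rotation as R
def ray(name,uv,state=None):
    c=calibration(name);K=c["camera_matrix"]
    d=(np.array(uv,float)-K[:2,2])/K[0,0]; x=d.copy()
    for _ in range(20): x=d/(1+c["k1"]*(x@x))
    v=np.array([x[0],-x[1],-1])
    if name=="wrist":
        T=np.eye(4);T[:3,:3]=R.from_quat(state["tcp_rot"]).as_matrix();T[:3,3]=state["tcp_pos"]
        T=T@c["tool_from_camera"]
    else: T=np.linalg.inv(c["camera_from_world"])
    return T[:3,3],T[:3,:3]@v
def at(name,uv,z,state=None):
    o,v=ray(name,uv,state); return (o+v*(z-o[2])/v[2])[:2]
E
python3 - <<'E'
from h import *
f=lambda x,y,u0,v0:(u0+(x+.5)/5-.5,v0+(y+.5)/5-.5)
A=lambda x,y,z:at("top",f(x,y,140,170),z)
B=lambda x,y,z:at("top",f(x,y,365,160),z)
W=[A(*p,.031) for p in((128,90),(616,180),(592,308),(100,212))]
TL,TR,BR,BL=W;print("walls",np.round(W,4),np.linalg.norm(TL-TR),np.linalg.norm(BL-BR),np.linalg.norm(TL-BL),np.linalg.norm(TR-BR))
c=np.mean(W,0);d=(TL+BL-TR-BR);print("tray centre",c,"yaw y-axis",np.degrees(np.arctan2(d[1],d[0])))
e=(A(694,158,.012)+A(655,362,.012))/2;d/=np.linalg.norm(d);print("from base end",e+.13*d)
for i,k in enumerate((75,25,-25,-75)):print("cell",k,c+d*k/1e3)
C=[B(*p,.077) for p in((212,147),(354,181),(471,194),(610,236))];print("caps",np.round(C,4),np.linalg.norm(np.diff(C,axis=0),axis=1))
r1,r2=B(687,196,.012),B(657,375,.012);n=B(80,57,.026)-B(38,242,.026);print("rack w",np.linalg.norm(r1-r2),"bar w",np.linalg.norm(n))
l=(B(80,57,.026)+B(38,242,.026))/2;r=(r1+r2)/2;d=l-r;print("rack",l,r,np.linalg.norm(d),np.degrees(np.arctan2(d[1],d[0])))
d/=np.linalg.norm(d);print([(r+(.13+y/1e3)*d).round(4) for y in(75,25,-25,-75)])
s=robot.read_state();print(R.from_quat(s["tcp_rot"]).as_matrix().round(3))
E
```

```text
walls [[0.5751 0.3181]
 [0.5425 0.1226]
 [0.4922 0.1299]
 [0.5261 0.3255]] 0.19823287480020238 0.19849964296525718 0.049532356649597174 0.05086623461598977
tray centre [0.53395701 0.22403273] yaw y-axis 80.35908658750384
from base end [0.53586291 0.22887598]
cell 75 [0.54651747 0.29797348]
cell 25 [0.53814383 0.24867964]
cell -25 [0.52977019 0.19938581]
cell -75 [0.52139655 0.15009197]
caps [[ 0.5714 -0.1509]
 [ 0.5595 -0.2042]
 [ 0.5555 -0.2484]
 [ 0.5405 -0.3009]] [0.05453399 0.04440751 0.05458751]
rack w 0.075199715565941 bar w 0.07706699139018994
rack [ 0.58005422 -0.10040177] [ 0.53177143 -0.35193733] 0.2561276346217256 79.13411825495551
[array([ 0.5704, -0.1506]), array([ 0.561 , -0.1997]), array([ 0.5516, -0.2488]), array([ 0.5421, -0.2979])]
[[-0.917  0.399 -0.   ]
 [ 0.399  0.917 -0.001]
 [-0.    -0.001 -1.   ]]
```

>>> carry_out(
  rows=[
    [[0,0,0],[-28.5,-29,0],-1],
    [[0,0,0],[-28.5,-29,0],-1],
    [[0,0,0],[-28.5,-29,0],-1],
    [[0,0,0],[-28.5,-29,0],-1],
    [[0,0,0],[-28.5,-29,0],-1],
    [[0,0,0],[-28.5,-29,0],-1],
    [[0,0,0],[-28.5,-29,0],-1],
    [[0,0,0],[-28.5,-29,0],-1],
    [[0,0,0],[-28.5,-29,0],-1],
    [[0,0,0],[-28.5,-29,0],-1],
  ],
  force=30,
)

```text
time: 0.93
tcp_pos: [0.3952, 0.1913, 0.2313]
tcp_rot: [0.204, 0.979, 0.0, 0.0]
contact_force: [0.7, 0.2, 0.1]
finger_gap: 0.085
grip_force: 0.0
```

>>> carry_out(
  rows=[
    [[0,0,0],[-28.5,-29,0],-1],
    [[0,0,0],[-28.5,-29,0],-1],
    [[0,0,0],[-28.5,-29,0],-1],
    [[0,0,0],[-28.5,-29,0],-1],
    [[0,0,0],[-28.5,-29,0],-1],
    [[0,0,0],[-28.5,-29,0],-1],
    [[0,0,0],[-28.5,-29,0],-1],
    [[0,0,0],[-28.5,-29,0],-1],
    [[0,0,0],[-28.5,-29,0],-1],
    [[0,0,0],[-28.5,-29,0],-1],
  ],
)

```text
time: 1.77
tcp_pos: [0.5407, -0.1884, 0.2311]
tcp_rot: [0.204, 0.979, 0.0, -0.0]
contact_force: [0.6, 1.0, 0.2]
finger_gap: 0.0857
grip_force: 0.0
```

>>> carry_out(
  rows=[
    [[0,0,0.12],[0,0,0],-1],
    [[0,0,0.12],[0,0,0],-1],
    [[0,0,0.12],[0,0,0],-1],
    [[0,0,0.12],[0,0,0],-1],
    [[0,0,0.12],[0,0,0],-1],
    [[0,0,0.12],[0,0,0],-1],
    [[0,0,0.12],[0,0,0],-1],
    [[0,0,0.12],[0,0,0],-1],
    [[0,0,0.12],[0,0,0],-1],
    [[0,0,0.12],[0,0,0],-1],
  ],
)

```text
time: 2.6
tcp_pos: [0.5404, -0.1863, 0.2311]
tcp_rot: [0.723, 0.691, -0.0, -0.0]
contact_force: [0.2, 0.4, 0.0]
finger_gap: 0.0855
grip_force: 0.0
```

>>> carry_out(
  rows=[
    [[0,0,0.12],[0,0,0],-1],
    [[0,0,0.02],[0,0,0],-1],
    [[0,0,0],[0,0,0],-1],
    [[0,0,0],[0,0,0],-1],
  ],
)

```text
time: 2.93
tcp_pos: [0.5405, -0.1863, 0.2312]
tcp_rot: [0.767, 0.642, -0.0, -0.0]
contact_force: [-0.1, -0.4, -0.3]
finger_gap: 0.0852
grip_force: 0.0
```

```bash
python3 - <<'E'
from h import *
s=robot.read_state();cv2.imwrite("pics/w1.png",snapshot("wrist"))
M=R.from_quat(s["tcp_rot"]).as_matrix();print(s["time"],s["tcp_pos"],M.round(3),s["joint_pos"].round(2))
np.save("s1.npy",np.r_[s["tcp_pos"],s["tcp_rot"]])
E
```

```text
2.9333 [ 0.54046365 -0.18629578  0.2311635 ] [[ 0.175  0.985 -0.   ]
 [ 0.985 -0.175 -0.   ]
 [-0.    -0.    -1.   ]] [-0.19  0.5   0.6   1.77 -0.33  0.98  0.36]
```

View pics/w1.png

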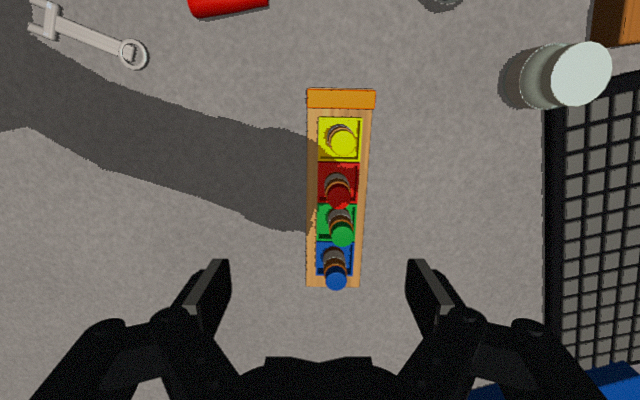

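The wrist view shows all four caps: yellow (341,142), red (338,195), green (343,234), blue (336,280). The row is vertical, parallel to tool x.

```bash
python3 - <<'E'
from h import *
a=np.load("s1.npy");s=dict(tcp_pos=a[:3],tcp_rot=a[3:]);M=R.from_quat(a[3:]).as_matrix()
for n,p in dict(y=(341,142),r=(338,195),g=(343,234),b=(336,280)).items():
    w=at("wrist",p,.077,s);print(n,w.round(4),"tool mm",(M.T@np.r_[w-a[:2],0]*1e3).round(1))
for k,w in {75:(.547,.300),25:(.5386,.2507),-25:(.5302,.2014),-75:(.5218,.1521)}.items():
    print(k,"tool mm",(M.T@np.r_[np.array(w)-a[:2],0]*1e3).round(1))
E
```

```text
y [ 0.5696 -0.1505] tool mm [40.3 22.4 -0. ]
r [ 0.5584 -0.203 ] tool mm [-13.3  20.6  -0. ]
g [ 0.5569 -0.247 ] tool mm [-56.9  26.8  -0. ]
b [ 0.5406 -0.3018] tool mm [-113.7   20.4    0. ]
75 tool mm [479.9 -78.7  -0. ]
25 tool mm [429.9 -78.4  -0. ]
-25 tool mm [379.9 -78.   -0. ]
-75 tool mm [329.9 -77.6  -0. ]
```

>>> carry_out(
  rows=[
    [[0,0,0],[20,11,20],-1],
    [[0,0,0],[20,11,20],-1],
    [[0,0,0],[0,0,35],-1],
    [[0,0,0],[0,0,35],-1],
    [[0,0,0],[0,0,35],-1],
    [[0,0,0],[0,0,35],-1],
    [[0,0,0],[0,0,17],-1],
    [[0,0,0],[0,0,0],-1],
    [[0,0,0],[0,0,0],-1],
  ],
)

```text
time: 3.73
tcp_pos: [0.569, -0.1513, 0.0342]
tcp_rot: [0.768, 0.641, -0.0, -0.0]
contact_force: [-0.5, -0.8, 1.4]
finger_gap: 0.0851
grip_force: 0.0
```

>>> carry_out(
  rows=[
    [[0,0,0],[0,0,0],1],
    [[0,0,0],[0,0,0],1],
    [[0,0,0],[0,0,0],1],
    [[0,0,0],[0,0,0],1],
    [[0,0,0],[0,0,0],1],
    [[0,0,0],[0,0,0],1],
    [[0,0,0],[0,0,0],1],
    [[0,0,0],[0,0,0],1],
    [[0,0,0],[0,0,0],1],
    [[0,0,0],[0,0,0],1],
  ],
)

```text
time: 4.57
tcp_pos: [0.5698, -0.1509, 0.035]
tcp_rot: [0.768, 0.641, 0.0, 0.0]
contact_force: [-1.1, 0.7, 8.4]
finger_gap: 0.0271
grip_force: 28.9
```

```bash
python3 - <<'E'
from h import *
im=snapshot("wrist");cv2.imwrite("pics/w2.png",im)
print(robot.read_state())
E
```

```text
{'time': 4.6167, 'joint_pos': array([-0.12303487,  0.78731427,  0.41601437,  1.84086126, -0.51492136,
        0.62099833,  0.4303747 ]), 'joint_velocities': array([ 0.0024839 ,  0.000618  , -0.00135778, -0.00074541,  0.00054417,
        0.00060462, -0.00027506]), 'effort': array([ 4.54192981e-01, -9.16524625e+01,  1.49249330e+01, -2.10727108e+01,
        2.84587231e-02, -6.19759317e-01,  2.59598783e-03]), 'tcp_pos': array([ 0.56976742, -0.15094908,  0.03505101]), 'tcp_rot': array([7.67747875e-01, 6.40751855e-01, 4.13125224e-04, 2.99984367e-04]), 'contact_force': array([-0.37540142,  0.83661284,  8.97932924]), 'wrist_torque': array([ 0.31196035,  0.40107425, -0.03666563]), 'grip_force': 28.91480326652527, 'finger_gap': 0.026923367953079938}
```

View pics/w2.png

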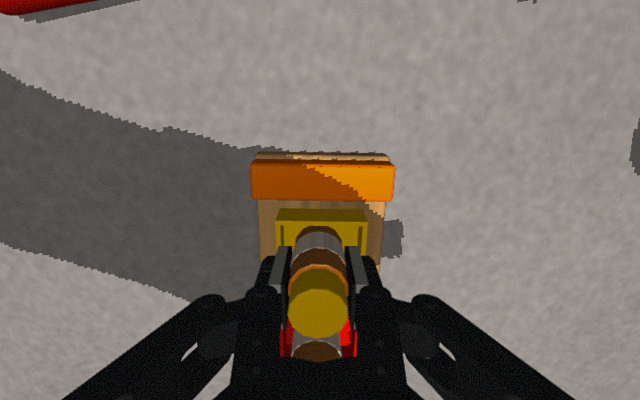

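The yellow vial is held: gap 27 mm, grip 29 N, fingers straddling the glass across the row. I'll lift it.

>>> carry_out(
  rows=[
    [[0,0,0],[0,0,-5],1],
    [[0,0,0],[0,0,-15],1],
    [[0,0,0],[0,0,-20],1],
    [[0,0,0],[0,0,-20],1],
    [[0,0,0],[0,0,-20],1],
    [[0,0,0],[0,0,0],1],
  ],
  force=40,
)

```text
time: 5.12
tcp_pos: [0.5708, -0.1516, 0.118]
tcp_rot: [0.768, 0.641, 0.001, 0.002]
contact_force: [0.9, -0.2, -0.7]
finger_gap: 0.0266
grip_force: 39.4
```

>>> carry_out(
  rows=[
    [[0,0,0],[15,-5,0],1],
    [[0,0,0],[32,-11,0],1],
    [[0,0,0],[32,-11,0],1],
    [[0,0,0],[32,-11,0],1],
    [[0,0,0],[32,-11,0],1],
    [[0,0,0],[32,-11,0],1],
    [[0,0,0],[32,-11,0],1],
    [[0,0,0],[32,-11,0],1],
    [[0,0,0],[32,-11,0],1],
    [[0,0,0],[15,-5,0],1],
  ],
)

```text
time: 5.95
tcp_pos: [0.523, 0.1526, 0.1141]
tcp_rot: [0.766, 0.642, 0.0, -0.001]
contact_force: [0.7, 1.6, -0.1]
finger_gap: 0.0267
grip_force: 39.4
```

```bash
python3 - <<'E'
from h import *
s=robot.read_state();im=snapshot("wrist");cv2.imwrite("pics/w3.png",im)
cv2.imwrite("pics/s3.png",snapshot("side"))
np.save("s3.npy",np.r_[s["tcp_pos"],s["tcp_rot"]])
print(s["time"],s["tcp_pos"],s["tcp_rot"],s["contact_force"],s["finger_gap"],s["grip_force"])
E
```

```text
5.95 [0.52297763 0.15256816 0.1140807 ] [ 7.66492900e-01  6.42252306e-01  1.70610252e-04 -7.62350638e-04] [ 0.72091498  1.60593388 -0.14355468] 0.026740658013039795 39.425702691078186
```

View pics/w3.png

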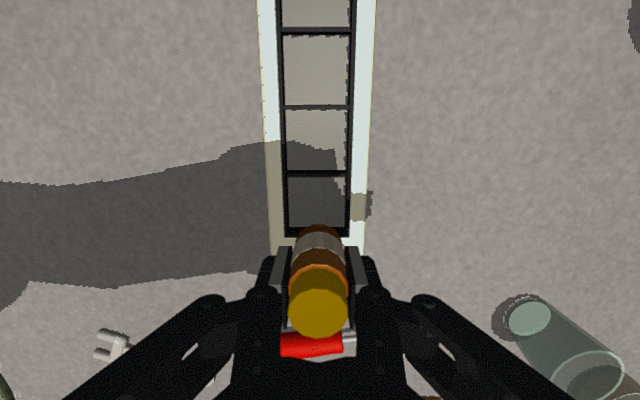

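View pics/s3.png

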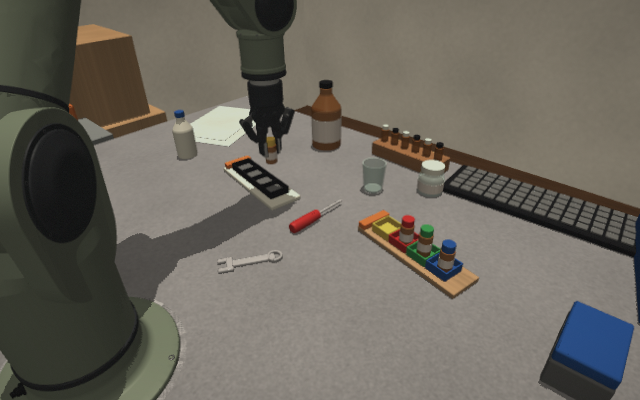

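The wrist view shows the near cell, with its end wall at about (318,234). The cell dividers are at rows 173, 107 and 30, and the side walls at columns 285 to 352. I'll compute the cell positions.

```bash
python3 - <<'E'
from h import *
a=np.load("s3.npy");s=dict(tcp_pos=a[:3],tcp_rot=a[3:]);M=R.from_quat(a[3:]).as_matrix()
for p in((318,233),(318,173),(317,107),(316,30),(284,172),(350,172),(281,30),(353,30)):
    w=at("wrist",p,.031,s);print(p,w.round(4),"tool mm",(M.T@np.r_[w-a[:2],0]*1e3).round(1))
E
```

```text
(318, 233) [0.5192 0.1303] tool mm [-22.6   0.2  -0. ]
(318, 173) [0.5279 0.1792] tool mm [27.1  0.2  0. ]
(317, 107) [0.5356 0.2265] tool mm [75.  -0.5  0.1]
(316, 30) [0.5436 0.2745] tool mm [123.7  -1.    0.2]
(284, 172) [0.5028 0.1845] tool mm [ 27.9 -25.5   0.1]
(350, 172) [0.5519 0.1758] tool mm [27.9 24.4  0. ]
(281, 30) [0.5209 0.2786] tool mm [123.7 -24.1   0.2]
(353, 30) [0.5676 0.2703] tool mm [1.237e+02 2.330e+01 1.000e-01]
```

>>> carry_out(
  rows=[
    [[0,0,0],[2,0,20],1],
    [[0,0,0],[0,0,25],1],
    [[0,0,0],[0,0,20],1],
    [[0,0,0],[0,0,9],1],
    [[0,0,0],[0,0,4],1],
    [[0,0,0],[0,0,0],1],
    [[0,0,0],[0,0,0],1],
    [[0,0,0],[0,0,0],1],
  ],
)

```text
time: 6.72
tcp_pos: [0.5251, 0.1499, 0.0373]
tcp_rot: [0.768, 0.641, 0.001, 0.0]
contact_force: [0.4, 0.8, -0.8]
finger_gap: 0.0266
grip_force: 39.5
```

>>> carry_out(
  rows=[
    [[0,0,0],[0,0,0],0.3],
    [[0,0,0],[0,0,0],0],
    [[0,0,0],[0,0,0],-0.3],
    [[0,0,0],[0,0,0],-0.6],
    [[0,0,0],[0,0,0],-1],
    [[0,0,0],[0,0,0],-1],
    [[0,0,0],[0,0,0],-1],
    [[0,0,0],[0,0,0],-1],
  ],
)

```text
time: 7.38
tcp_pos: [0.5245, 0.1499, 0.0363]
tcp_rot: [0.768, 0.641, 0.0, 0.0]
contact_force: [-0.6, -0.7, 0.1]
finger_gap: 0.0852
grip_force: 0.0
```

>>> carry_out(
  rows=[
    [[0,0,0],[0,0,-15],-1],
    [[0,0,0],[0,0,-30],-1],
    [[0,0,0],[0,0,-35],-1],
    [[0,0,0],[-18,5,0],-1],
    [[0,0,0],[-36,10,0],-1],
    [[0,0,0],[-36,10,0],-1],
    [[0,0,0],[-36,10,0],-1],
    [[0,0,0],[-36,10,0],-1],
    [[0,0,0],[-36,10,0],-1],
    [[0,0,0],[-36,10,0],-1],
  ],
)

```text
time: 8.22
tcp_pos: [0.5464, -0.0937, 0.1164]
tcp_rot: [0.768, 0.641, 0.0, -0.0]
contact_force: [1.5, -0.2, 0.2]
finger_gap: 0.0855
grip_force: 0.0
```

>>> carry_out(
  rows=[
    [[0,0,0],[-36,10,0],-1],
    [[0,0,0],[-36,10,0],-1],
    [[0,0,0],[-35,10,0],-1],
    [[0,0,0],[0,0,0],-1],
    [[0,0,0],[0,0,0],-1],
    [[0,0,0],[0,0,0],-1],
  ],
)

```text
time: 8.72
tcp_pos: [0.5567, -0.2022, 0.1161]
tcp_rot: [0.768, 0.641, -0.0, -0.0]
contact_force: [-0.5, -0.0, 0.2]
finger_gap: 0.0856
grip_force: 0.0
```

```bash
cat > t.py <<'E'
from h import *
s=robot.read_state();M=R.from_quat(s["tcp_rot"]).as_matrix()
print("t",s["time"],"z",s["tcp_pos"][2].round(4),M[:,0].round(3))
P=dict(r=(.5584,-.203),g=(.5569,-.247),b=(.5406,-.3018),cr=(.5325,.205),cg=(.541,.254),cb=(.5495,.303))
for k,p in P.items():print(k,(M.T@np.r_[np.array(p)-s["tcp_pos"][:2],0]*1e3).round(1))
E
python3 t.py; python3 - <<'E'
from h import *
t=snapshot("top");cv2.imwrite("pics/t2.png",np.hstack([cv2.resize(t[170:250,140:290],None,fx=2.6,fy=2.6),cv2.resize(t[160:240,365:515],None,fx=2.6,fy=2.6)]))
E
```

```text
t 8.7167 z 0.1161 [0.179 0.984 0.   ]
r [-0.5  1.8 -0. ]
g [-44.    8.2  -0. ]
b [-100.9    2.    -0. ]
cr [ 3.963e+02 -9.680e+01  2.000e-01]
cg [ 4.46e+02 -9.72e+01  2.00e-01]
cb [ 4.957e+02 -9.770e+01  3.000e-01]
```

View pics/t2.png

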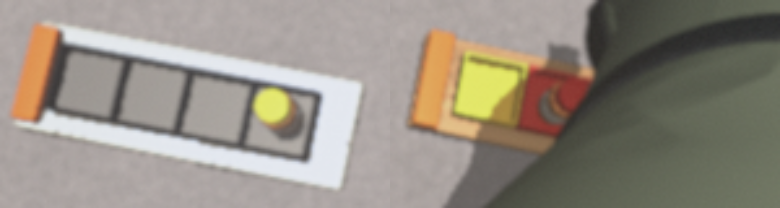

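The yellow vial stands upright in the cell farthest from the orange end, at about (285,115) in the left crop. Next is red.

>>> carry_out(
  rows=[
    [[0,0,0],[0,2,20],-1],
    [[0,0,0],[0,0,30],-1],
    [[0,0,0],[0,0,20],-1],
    [[0,0,0],[0,0,11],-1],
    [[0,0,0],[0,0,0],1],
    [[0,0,0],[0,0,0],1],
    [[0,0,0],[0,0,0],1],
    [[0,0,0],[0,0,0],1],
    [[0,0,0],[0,0,0],1],
    [[0,0,0],[0,0,0],1],
  ],
)

```text
time: 9.6
tcp_pos: [0.5595, -0.203, 0.0365]
tcp_rot: [0.768, 0.641, 0.001, 0.001]
contact_force: [-1.4, 1.2, 8.9]
finger_gap: 0.0264
grip_force: 38.7
```

>>> carry_out(
  rows=[
    [[0,0,0],[0,0,0],1],
    [[0,0,0],[0,0,0],1],
    [[0,0,0],[0,0,0],1],
    [[0,0,0],[0,0,0],1],
    [[0,0,0],[0,0,-5],1],
    [[0,0,0],[0,0,-15],1],
    [[0,0,0],[0,0,-20],1],
    [[0,0,0],[0,0,-20],1],
    [[0,0,0],[0,0,-20],1],
    [[0,0,0],[0,0,0],1],
  ],
)

```text
time: 10.43
tcp_pos: [0.5604, -0.2037, 0.1194]
tcp_rot: [0.768, 0.641, 0.001, 0.002]
contact_force: [-0.6, 0.8, 0.3]
finger_gap: 0.0269
grip_force: 39.4
```

```bash
python3 t.py
```

```text
t 10.4333 z 0.1194 [ 0.179  0.984 -0.   ]
r [ 0.3 -2.1 -0. ]
g [-43.2   4.3   0. ]
b [-100.    -1.9    0. ]
cr [ 397.1 -100.8   -0.6]
cg [ 446.8 -101.2   -0.7]
cb [ 496.5 -101.6   -0.7]
```

>>> carry_out(
  rows=[
    [[0,0,0],[18,-4,0],1],
    [[0,0,0],[36,-9,0],1],
    [[0,0,0],[36,-9,0],1],
    [[0,0,0],[36,-9,0],1],
    [[0,0,0],[36,-9,0],1],
    [[0,0,0],[36,-9,0],1],
    [[0,0,0],[36,-9,0],1],
    [[0,0,0],[36,-9,0],1],
    [[0,0,0],[36,-9,0],1],
    [[0,0,0],[36,-9,0],1],
  ],
)

```text
time: 11.27
tcp_pos: [0.536, 0.1507, 0.1156]
tcp_rot: [0.768, 0.641, 0.0, -0.0]
contact_force: [0.3, -0.1, -1.1]
finger_gap: 0.0268
grip_force: 39.4
```

>>> carry_out(
  rows=[
    [[0,0,0],[36,-9,0],1],
    [[0,0,0],[18,-5,0],1],
    [[0,0,0],[0,0,0],1],
    [[0,0,0],[0,0,0],1],
    [[0,0,0],[0,0,0],1],
    [[0,0,0],[0,0,0],1],
  ],
)

```text
time: 11.77
tcp_pos: [0.5326, 0.2031, 0.1155]
tcp_rot: [0.768, 0.64, 0.0, 0.0]
contact_force: [0.4, -0.9, -1.6]
finger_gap: 0.0264
grip_force: 39.5
```

```bash
python3 t.py
```

```text
t 11.7667 z 0.1155 [ 0.181  0.984 -0.   ]
r [-3.947e+02  9.880e+01  1.000e-01]
g [-4.383e+02  1.052e+02  1.000e-01]
b [-4.951e+02  9.910e+01  1.000e-01]
cr [ 1.9 -0.5 -0. ]
cg [51.6 -1.  -0. ]
cb [101.3  -1.4  -0. ]
```

>>> carry_out(
  rows=[
    [[0,0,0],[2,0,20],1],
    [[0,0,0],[0,0,25],1],
    [[0,0,0],[0,0,20],1],
    [[0,0,0],[0,0,9],1],
    [[0,0,0],[0,0,4],1],
    [[0,0,0],[0,0,0],1],
    [[0,0,0],[0,0,0],1],
    [[0,0,0],[0,0,0],1],
  ],
)

```text
time: 12.43
tcp_pos: [0.5333, 0.2062, 0.0382]
tcp_rot: [0.768, 0.64, 0.001, 0.0]
contact_force: [0.9, -0.7, -0.4]
finger_gap: 0.0268
grip_force: 39.4
```

>>> carry_out(
  rows=[
    [[0,0,0],[0,0,0],0.3],
    [[0,0,0],[0,0,0],0],
    [[0,0,0],[0,0,0],-0.3],
    [[0,0,0],[0,0,0],-0.6],
    [[0,0,0],[0,0,0],-1],
    [[0,0,0],[0,0,0],-1],
    [[0,0,0],[0,0,0],-1],
    [[0,0,0],[0,0,-15],-1],
    [[0,0,0],[0,0,-30],-1],
    [[0,0,0],[0,0,-35],-1],
  ],
)

```text
time: 13.27
tcp_pos: [0.5318, 0.2057, 0.117]
tcp_rot: [0.768, 0.641, -0.002, -0.0]
contact_force: [0.8, 0.1, 0.7]
finger_gap: 0.0852
grip_force: 0.0
```

>>> carry_out(
  rows=[
    [[0,0,0],[-36,8.5,0],-1],
    [[0,0,0],[-36,8.5,0],-1],
    [[0,0,0],[-36,8.5,0],-1],
    [[0,0,0],[-36,8.5,0],-1],
    [[0,0,0],[-36,8.5,0],-1],
    [[0,0,0],[-36,8.5,0],-1],
    [[0,0,0],[-36,8.5,0],-1],
    [[0,0,0],[-36,8.5,0],-1],
    [[0,0,0],[-36,8.5,0],-1],
    [[0,0,0],[-36,8.5,0],-1],
  ],
)

```text
time: 14.1
tcp_pos: [0.5517, -0.1649, 0.1174]
tcp_rot: [0.768, 0.641, 0.0, 0.0]
contact_force: [0.4, 0.2, 0.7]
finger_gap: 0.0853
grip_force: 0.0
```

>>> carry_out(
  rows=[
    [[0,0,0],[-36,8.5,0],-1],
    [[0,0,0],[-36,8.5,0],-1],
    [[0,0,0],[-7,3,0],-1],
    [[0,0,0],[0,0,0],-1],
    [[0,0,0],[0,0,0],-1],
    [[0,0,0],[0,0,0],-1],
  ],
)

```text
time: 14.6
tcp_pos: [0.5575, -0.2431, 0.1171]
tcp_rot: [0.767, 0.641, 0.0, -0.0]
contact_force: [0.0, 0.6, 0.8]
finger_gap: 0.0856
grip_force: 0.0
```

```bash
python3 t.py; python3 - <<'E'
from h import *
s=robot.read_state();im=snapshot("wrist");cv2.imwrite("pics/w4.png",im)
t=snapshot("top");cv2.imwrite("pics/t3.png",np.vstack([cv2.resize(t[170:250,140:290],None,fx=2.6,fy=2.6),im[150:350,160:550]]))
E
```

```text
t 14.6 z 0.1171 [0.178 0.984 0.001]
r [39.6 -6.3  0. ]
g [-4.   0.1 -0. ]
b [-60.8  -6.2  -0. ]
cr [ 4.365e+02 -1.044e+02  4.000e-01]
cg [ 4.862e+02 -1.048e+02  4.000e-01]
cb [ 5.359e+02 -1.051e+02  4.000e-01]
```

View pics/t3.png

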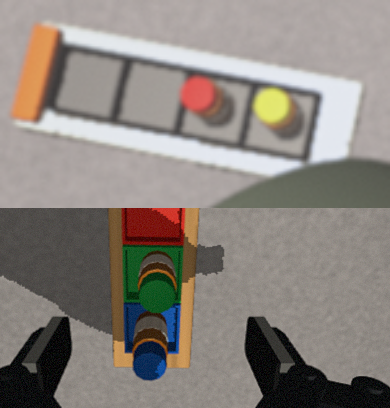

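Red and yellow both stand upright in the correct cells, and green is centred between the fingers at column 315. Next is green.

>>> carry_out(
  rows=[
    [[0,0,0],[-4,0,20],-1],
    [[0,0,0],[0,0,30],-1],
    [[0,0,0],[0,0,20],-1],
    [[0,0,0],[0,0,11],-1],
    [[0,0,0],[0,0,0],1],
    [[0,0,0],[0,0,0],1],
    [[0,0,0],[0,0,0],1],
    [[0,0,0],[0,0,0],1],
    [[0,0,0],[0,0,0],1],
    [[0,0,0],[0,0,0],1],
  ],
)

```text
time: 15.53
tcp_pos: [0.5573, -0.2485, 0.0375]
tcp_rot: [0.768, 0.641, 0.001, 0.001]
contact_force: [-1.8, 1.5, 8.9]
finger_gap: 0.027
grip_force: 38.7
```

>>> carry_out(
  rows=[
    [[0,0,0],[0,0,0],1],
    [[0,0,0],[0,0,0],1],
    [[0,0,0],[0,0,0],1],
    [[0,0,0],[0,0,0],1],
    [[0,0,0],[0,0,-5],1],
    [[0,0,0],[0,0,-15],1],
    [[0,0,0],[0,0,-20],1],
    [[0,0,0],[0,0,-20],1],
    [[0,0,0],[0,0,-20],1],
    [[0,0,0],[0,0,0],1],
  ],
)

```text
time: 16.37
tcp_pos: [0.5582, -0.2492, 0.1204]
tcp_rot: [0.768, 0.641, 0.001, 0.002]
contact_force: [0.2, -0.6, -0.1]
finger_gap: 0.0265
grip_force: 39.4
```

```bash
python3 t.py
```

```text
t 16.3667 z 0.1204 [ 0.179  0.984 -0.001]
r [45.5 -8.1 -0.1]
g [ 1.9 -1.7 -0. ]
b [-54.9  -7.9   0. ]
cr [ 442.2 -106.7   -0.9]
cg [ 492.  -107.1   -0.9]
cb [ 541.7 -107.6   -0.9]
```

>>> carry_out(
  rows=[
    [[0,0,0],[17,-4,0],1],
    [[0,0,0],[36,-8,0],1],
    [[0,0,0],[36,-8,0],1],
    [[0,0,0],[36,-8,0],1],
    [[0,0,0],[36,-8,0],1],
    [[0,0,0],[36,-8,0],1],
    [[0,0,0],[36,-8,0],1],
    [[0,0,0],[36,-8,0],1],
    [[0,0,0],[36,-8,0],1],
    [[0,0,0],[36,-8,0],1],
  ],
)

```text
time: 17.2
tcp_pos: [0.5427, 0.1027, 0.1167]
tcp_rot: [0.768, 0.641, 0.0, 0.0]
contact_force: [0.9, 0.4, 0.0]
finger_gap: 0.0268
grip_force: 39.4
```

>>> carry_out(
  rows=[
    [[0,0,0],[36,-8,0],1],
    [[0,0,0],[36,-8,0],1],
    [[0,0,0],[36,-8,0],1],
    [[0,0,0],[25,-4,0],1],
    [[0,0,0],[17,-2,0],1],
    [[0,0,0],[0,0,0],1],
    [[0,0,0],[0,0,0],1],
    [[0,0,0],[0,0,0],1],
    [[0,0,0],[0,0,0],1],
  ],
)

```text
time: 17.95
tcp_pos: [0.5405, 0.2526, 0.1165]
tcp_rot: [0.768, 0.64, -0.0, 0.0]
contact_force: [-0.1, -1.1, -0.3]
finger_gap: 0.0266
grip_force: 39.4
```

```bash
python3 t.py
```

```text
t 17.95 z 0.1165 [ 0.181  0.984 -0.   ]
r [-4.448e+02  9.980e+01  1.000e-01]
g [-4.884e+02  1.063e+02  1.000e-01]
b [-5.452e+02  1.002e+02  1.000e-01]
cr [-48.2   0.7   0. ]
cg [ 1.5  0.2 -0. ]
cb [51.2 -0.3 -0. ]
```

>>> carry_out(
  rows=[
    [[0,0,0],[1,0,20],1],
    [[0,0,0],[0,0,25],1],
    [[0,0,0],[0,0,20],1],
    [[0,0,0],[0,0,9],1],
    [[0,0,0],[0,0,4],1],
    [[0,0,0],[0,0,0],1],
    [[0,0,0],[0,0,0],1],
    [[0,0,0],[0,0,0],1],
  ],
)

```text
time: 18.62
tcp_pos: [0.5411, 0.2547, 0.0392]
tcp_rot: [0.768, 0.641, 0.001, 0.0]
contact_force: [0.1, 0.2, 0.1]
finger_gap: 0.0264
grip_force: 39.5
```

>>> carry_out(
  rows=[
    [[0,0,0],[0,0,0],0.3],
    [[0,0,0],[0,0,0],0],
    [[0,0,0],[0,0,0],-0.3],
    [[0,0,0],[0,0,0],-0.6],
    [[0,0,0],[0,0,0],-1],
    [[0,0,0],[0,0,0],-1],
    [[0,0,0],[0,0,0],-1],
    [[0,0,0],[0,0,-15],-1],
    [[0,0,0],[0,0,-30],-1],
    [[0,0,0],[0,0,-35],-1],
  ],
)

```text
time: 19.45
tcp_pos: [0.5396, 0.2541, 0.1179]
tcp_rot: [0.768, 0.641, -0.002, -0.0]
contact_force: [0.6, 0.4, 1.3]
finger_gap: 0.0856
grip_force: 0.0
```

>>> carry_out(
  rows=[
    [[0,0,0],[-36,6.5,0],-1],
    [[0,0,0],[-36,6.5,0],-1],
    [[0,0,0],[-36,6.5,0],-1],
    [[0,0,0],[-36,6.5,0],-1],
    [[0,0,0],[-36,6.5,0],-1],
    [[0,0,0],[-36,6.5,0],-1],
    [[0,0,0],[-36,6.5,0],-1],
    [[0,0,0],[-36,6.5,0],-1],
    [[0,0,0],[-36,6.5,0],-1],
    [[0,0,0],[-36,6.5,0],-1],
  ],
)

```text
time: 20.28
tcp_pos: [0.5397, -0.1128, 0.1184]
tcp_rot: [0.768, 0.641, 0.0, -0.0]
contact_force: [1.1, 0.9, -0.1]
finger_gap: 0.0853
grip_force: 0.0
```

>>> carry_out(
  rows=[
    [[0,0,0],[-36,6.5,0],-1],
    [[0,0,0],[-36,6.5,0],-1],
    [[0,0,0],[-36,6.5,0],-1],
    [[0,0,0],[-36,6.5,0],-1],
    [[0,0,0],[-36,6.5,0],-1],
    [[0,0,0],[-6,2,0],-1],
    [[0,0,0],[0,0,0],-1],
    [[0,0,0],[0,0,0],-1],
    [[0,0,0],[0,0,0],-1],
  ],
)

```text
time: 21.03
tcp_pos: [0.5408, -0.2991, 0.1182]
tcp_rot: [0.767, 0.641, 0.0, -0.0]
contact_force: [-0.6, 0.8, 0.3]
finger_gap: 0.0851
grip_force: 0.0
```

```bash
python3 t.py; python3 - <<'E'
from h import *
s=robot.read_state();im=snapshot("wrist")
t=snapshot("top");cv2.imwrite("pics/t4.png",np.vstack([cv2.resize(t[170:250,140:290],None,fx=2.6,fy=2.6),im[150:350,160:550]]))
E
```

```text
t 21.0333 z 0.1182 [0.178 0.984 0.001]
r [97.7  0.2  0.1]
g [54.1  6.5  0. ]
b [-2.7  0.2 -0. ]
cr [ 4.945e+02 -9.800e+01  4.000e-01]
cg [ 5.443e+02 -9.830e+01  4.000e-01]
cb [ 5.94e+02 -9.87e+01  4.00e-01]
```

View pics/t4.png

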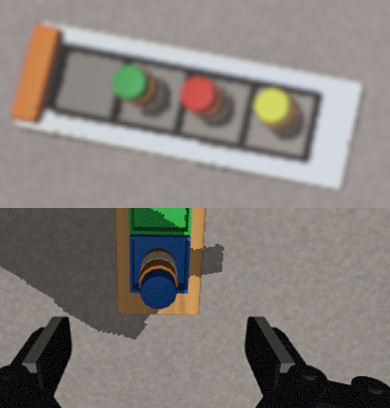

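Green, red and yellow are placed, and blue is centred between the fingers at about column 318, row 232. Picking up blue.

>>> carry_out(
  rows=[
    [[0,0,0],[-3,0,20],-1],
    [[0,0,0],[0,0,30],-1],
    [[0,0,0],[0,0,20],-1],
    [[0,0,0],[0,0,12],-1],
    [[0,0,0],[0,0,0],1],
    [[0,0,0],[0,0,0],1],
    [[0,0,0],[0,0,0],1],
    [[0,0,0],[0,0,0],1],
    [[0,0,0],[0,0,0],1],
    [[0,0,0],[0,0,0],1],
  ],
)

```text
time: 21.97
tcp_pos: [0.5407, -0.3034, 0.0376]
tcp_rot: [0.768, 0.641, 0.0, 0.001]
contact_force: [-0.5, 2.2, 8.9]
finger_gap: 0.0269
grip_force: 38.8
```

>>> carry_out(
  rows=[
    [[0,0,0],[0,0,0],1],
    [[0,0,0],[0,0,0],1],
    [[0,0,0],[0,0,0],1],
    [[0,0,0],[0,0,0],1],
    [[0,0,0],[0,0,-5],1],
    [[0,0,0],[0,0,-15],1],
    [[0,0,0],[0,0,-20],1],
    [[0,0,0],[0,0,-20],1],
    [[0,0,0],[0,0,-20],1],
    [[0,0,0],[0,0,0],1],
  ],
)

```text
time: 22.8
tcp_pos: [0.5415, -0.3043, 0.1205]
tcp_rot: [0.768, 0.641, 0.001, 0.002]
contact_force: [1.1, -0.0, -0.8]
finger_gap: 0.0264
grip_force: 39.4
```

>>> carry_out(
  rows=[
    [[0,0,0],[18,-3,0],1],
    [[0,0,0],[36,-6,0],1],
    [[0,0,0],[36,-6,0],1],
    [[0,0,0],[36,-6,0],1],
    [[0,0,0],[36,-6,0],1],
    [[0,0,0],[36,-6,0],1],
    [[0,0,0],[36,-6,0],1],
    [[0,0,0],[36,-6,0],1],
    [[0,0,0],[36,-6,0],1],
    [[0,0,0],[36,-6,0],1],
  ],
)

```text
time: 23.63
tcp_pos: [0.5451, 0.0453, 0.1167]
tcp_rot: [0.768, 0.641, 0.0, 0.0]
contact_force: [0.5, 1.1, -0.7]
finger_gap: 0.0265
grip_force: 39.4
```

>>> carry_out(
  rows=[
    [[0,0,0],[36,-6,0],1],
    [[0,0,0],[36,-6,0],1],
    [[0,0,0],[36,-6,0],1],
    [[0,0,0],[36,-6,0],1],
    [[0,0,0],[36,-6,0],1],
    [[0,0,0],[36,-6,0],1],
    [[0,0,0],[24,-4,0],1],
    [[0,0,0],[12,-2,0],1],
    [[0,0,0],[0,0,0],1],
    [[0,0,0],[0,0,0],1],
  ],
)

```text
time: 24.47
tcp_pos: [0.549, 0.2985, 0.1163]
tcp_rot: [0.768, 0.641, -0.0, 0.0]
contact_force: [-0.2, -0.5, -0.5]
finger_gap: 0.0267
grip_force: 39.4
```

```bash
python3 t.py
```

```text
t 24.4667 z 0.1163 [ 0.179  0.984 -0.   ]
r [-4.917e+02  9.890e+01  3.000e-01]
g [-5.353e+02  1.052e+02  3.000e-01]
b [-5.921e+02  9.900e+01  3.000e-01]
cr [-94.9   0.4   0. ]
cg [-45.2   0.    0. ]
cb [ 4.6 -0.3 -0. ]
```

>>> carry_out(
  rows=[
    [[0,0,0],[3,0,20],1],
    [[0,0,0],[0,0,25],1],
    [[0,0,0],[0,0,20],1],
    [[0,0,0],[0,0,9],1],
    [[0,0,0],[0,0,4],1],
    [[0,0,0],[0,0,0],1],
    [[0,0,0],[0,0,0],1],
    [[0,0,0],[0,0,0],1],
  ],
)

```text
time: 25.13
tcp_pos: [0.5503, 0.3015, 0.0393]
tcp_rot: [0.768, 0.64, 0.001, 0.0]
contact_force: [1.0, 0.0, -0.8]
finger_gap: 0.0267
grip_force: 39.5
```

>>> carry_out(
  rows=[
    [[0,0,0],[0,0,0],0.3],
    [[0,0,0],[0,0,0],0],
    [[0,0,0],[0,0,0],-0.3],
    [[0,0,0],[0,0,0],-0.6],
    [[0,0,0],[0,0,0],-1],
    [[0,0,0],[0,0,0],-1],
    [[0,0,0],[0,0,0],-1],
    [[0,0,0],[0,0,-15],-1],
    [[0,0,0],[0,0,-30],-1],
    [[0,0,0],[0,0,-35],-1],
  ],
)

```text
time: 25.97
tcp_pos: [0.5489, 0.3012, 0.1189]
tcp_rot: [0.768, 0.641, -0.001, 0.0]
contact_force: [1.0, -0.3, 0.5]
finger_gap: 0.0854
grip_force: 0.0
```

>>> carry_out(
  rows=[
    [[0,0,0],[-30,0,-20],-1],
    [[0,0,0],[-30,0,-20],-1],
    [[0,0,0],[-36,0,-10],-1],
    [[0,0,0],[-36,0,0],-1],
    [[0,0,0],[-36,0,0],-1],
    [[0,0,0],[-36,0,0],-1],
    [[0,0,0],[-36,0,0],-1],
    [[0,0,0],[-20,0,0],-1],
    [[0,0,0],[0,0,0],-1],
    [[0,0,0],[0,0,0],-1],
  ],
)

```text
time: 26.8
tcp_pos: [0.5032, 0.0453, 0.1693]
tcp_rot: [0.769, 0.64, 0.001, -0.0]
contact_force: [0.5, 0.1, 0.6]
finger_gap: 0.0856
grip_force: 0.0
```

```bash
python3 - <<'E'
from h import *
im=snapshot("wrist");t=snapshot("top")
cv2.imwrite("pics/t5.png",np.vstack([cv2.resize(t[170:250,140:290],(640,341)),im[:240]]))
print(robot.read_state()["tcp_pos"],robot.read_state()["joint_velocities"].round(3))
E
```

```text
[0.5033972  0.04699394 0.16880841] [-0.012  0.008 -0.005 -0.    -0.002 -0.004  0.003]
```

View pics/t5.png

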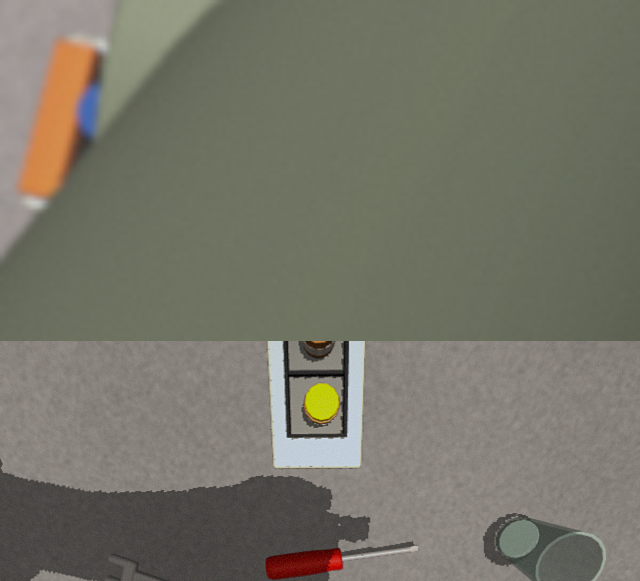

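The arm blocks the top view. I can only see part of the blue cap at its cell, and yellow standing at (321,403). I'll back off further and check again.

>>> carry_out(
  rows=[
    [[0,0,0],[-36,5,0],-1],
    [[0,0,0],[-36,5,0],-1],
    [[0,0,0],[-36,5,0],-1],
    [[0,0,0],[-36,5,0],-1],
    [[0,0,0],[-36,5,0],-1],
    [[0,0,0],[-36,5,0],-1],
    [[0,0,0],[-20,3,0],-1],
    [[0,0,0],[0,0,0],-1],
    [[0,0,0],[0,0,0],-1],
    [[0,0,0],[0,0,0],-1],
  ],
)

```text
time: 27.73
tcp_pos: [0.4938, -0.1906, 0.1682]
tcp_rot: [0.767, 0.641, 0.0, -0.0]
contact_force: [-0.0, 0.9, 0.1]
finger_gap: 0.0857
grip_force: 0.0
```

```bash
python3 - <<'E'
from h import *
t=snapshot("top");s=snapshot("side")
cv2.imwrite("pics/t6.png",np.vstack([cv2.resize(t[170:250,140:290],(560,300)),cv2.resize(s[120:220,190:377],(560,300))]))
E
```

```text
(no output)
```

View pics/t6.png

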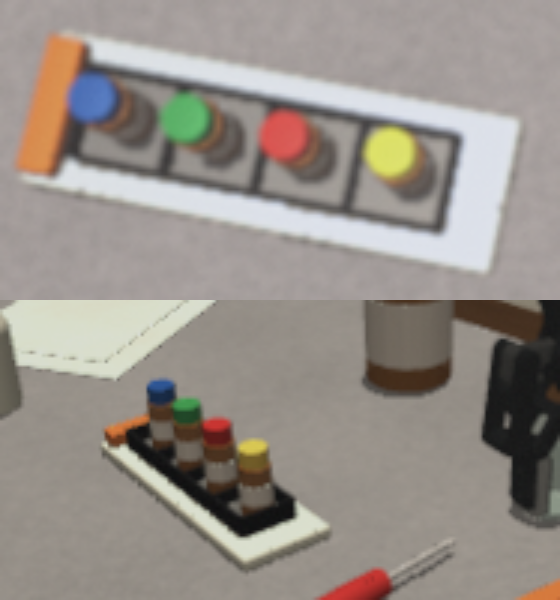

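All four vials stand upright in their cells: blue, green, red, yellow from the orange end. The arm is clear, so I'll hand in.

```bash
python3 -c "
from station import robot
print(robot.sign_off())"
```

```text
the job is handed in; nothing more can be done
None
```

I loaded all four vials upright in reverse order (blue, green, red, yellow from the tray's orange end) and handed the job in after about 28 s of robot time; sign-off returned no verdict.

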